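Put the cutter set back in its tray

ROBOT

A 6-joint arm with a two-finger parallel gripper is mounted at the origin on a cart in front of the work surface, level with it; the furniture and walls round the work are solid. World frame = base frame: x ahead of the robot, y to its left, z up, the work surface at z = 0. Lengths are in m, angles in degrees, forces in N, time in s.
With the tool pointing down it reaches from about 0.325 to 0.85 m from the base axis. Payload 15.5 kg.
Tool frame: the origin (TCP) lies midway between the tips of the shut fingers; the grasp point (between the pads) lies 19 mm behind it; y points along the fingers, x is the direction in which the jaws open and shut, and the axes are right-handed (so a half turn about y gives the same grasp; the last joint's range is limited). The gripper opens to 91 mm and grips with 3 to 60 N. Pads are 32 mm wide; open, the fingers measure 118 mm over their backs; the gripper's body (76 mm by 178 mm) begins 60 mm behind the grasp point.
Start: joints at [-75.487, 28.281, 77.091, -0, 74.628, -5.472], TCP at [0.214, -0.587, 0.214] pointing down, gripper open.
Joint ranges: [-166.48, 166.48], [-47.26, 123.95], [12.59, 153.08], [-70.14, 250.14], [6.76, 159.57], [-176.63, 176.63]. Speed limits (degrees/s): [108.29, 108.29, 147.25, 172.46, 172.46, 172.46].

INTERFACE

Orientations are given as a 3x3 rotation matrix whose columns are the frame's x, y, z axes.
In Python, from bench import ctrl gives the robot as it stands. The module is installed in compiled form; this text tells all that it offers. Calls block until the motion is done:
- ctrl.goto(position, orientation): joint-space move of the TCP to a pose.
- ctrl.move_l(position, vel=0.15, ori=None, contact_N=None): straight line of the TCP; ori=None keeps the orientation; vel is the mean speed in m/s. With contact_N (N) it stops when the force on the tool has changed by that much, and returns True; else False.
- ctrl.movej(angles): joint-space move.
- ctrl.command_gripper(opening): opening from 0.0 (shut) to 1.0 (fully open); the grip force is fixed at half the most; returns when the fingers have stopped.
- ctrl.sleep(seconds).
- ctrl.ik(position, orientation): joint angles nearest the present ones, or None.
- ctrl.read_camera(name): name is "scene" or "top" or "wrist"; returns the picture (384x512x3 uint8, blue, green, red); there is no depth.
- ctrl.camera_params(name): a dict with "fx", "fy", "cx", "cy" (pixels), "pose" (4x4, takes a point from camera to world coordinates); the wrist camera has in their place "T_tool_cam" (4x4, takes a point from camera to tool coordinates, whose origin is the TCP and whose axes are the tool frame's). Camera axes: x right, y up, looking along -z (the intrinsics and any distortion apply to the point x, -y, -z); pixel columns grow to the right and rows downward; lengths in m; the calibration is good to about 2 mm. A picture is of the moment at which its call begins: read the wrist's pose just before it. camera_params takes no time and is no camera call.
A pose or a line that the arm cannot do raises ctrl.MotionError and nothing moves.
- ctrl.sign_off(): hands the job in, once; it reports no verdict.
Readings, each from a call of its own:
- ctrl.current_t(): time.
- ctrl.current_q(): joint angles.
- ctrl.current_dq(): joint speeds.
- ctrl.current_effort(): joint torques, N m.
- ctrl.current_tool_pos(): TCP position.
- ctrl.current_eef_rot(): TCP orientation.
- ctrl.current_contact_force(): force on the tool from outside, world axes, zero at the start.
- ctrl.current_wrist_torque(): the same for the moment, N m.
- ctrl.current_grip_width(): opening from 0.0 (shut) to 1.0 (fully open).
Only numpy, scipy, OpenCV 4.12 (cv2) and the standard library are available. Lean on these libraries where they do the work, as an engineer would, in place of code of your own. Each camera call takes 0.05 s, during which the arm holds its last target. There are 200 camera calls.

TASK

Put the four cutters of the set (large round, small round, square and oblong) away in the cutter tray, each standing upright and flat on the floor of the recess that has its shape and size. The fluted round cutter and the tall ring do not belong to the set: leave them standing where they are.

Things in the scene. Friction and masses are not known exactly. Their poses are not given: they have to be found in the camera images.
- large_round_mid (a point): the large plain round cutter of the set: a stainless-steel tube open at both ends, 58 mm outside diameter, 44 mm high. Point: its centre, half-way up; z axis up. It stands upright on the counter, wall 2 mm; best gripped from outside near its top (fingertips 12 to 20 mm above its foot), so that the fingers stay above the edge of the recess when it is set down.
- small_round_mid (a point): the small plain round cutter of the set: a stainless-steel tube open at both ends, 40 mm outside diameter, 44 mm high. Point: its centre, half-way up; z axis up. It stands upright on the counter, wall 2 mm; best gripped from outside near its top (fingertips 12 to 20 mm above its foot), so that the fingers stay above the edge of the recess when it is set down.
- square_mid (a point): the square cutter of the set: a square stainless-steel tube open at both ends, 44 x 44 mm outside with rounded corners, 44 mm high. Sides lie along its own x and y. Point: its centre, half-way up; z axis up. It stands upright on the counter, wall 2 mm; best gripped from outside near its top (fingertips 12 to 20 mm above its foot), so that the fingers stay above the edge of the recess when it is set down.
- oblong_mid (a point): the oblong cutter of the set: a stainless-steel tube with two straight sides and half-round ends, open at both ends, 62 mm long along its own x, 36 mm wide along its own y, 44 mm high; gripped across its 36 mm. Point: its centre, half-way up; z axis up. It stands upright on the counter, wall 2 mm; best gripped from outside near its top (fingertips 12 to 20 mm above its foot), so that the fingers stay above the edge of the recess when it is set down.
- fluted_mid (a point): a look-alike that does not belong to the set: a round stainless-steel cutter with a wavy (fluted) wall, about 60 mm in diameter, 44 mm high. It stays where it stands. Point: its centre, half-way up; z axis up. It stands upright on the counter.
- tall_ring_mid (a point): a look-alike that does not belong to the set: a plain round stainless-steel ring, 50 mm in diameter but 66 mm high, half as tall again as the cutters. It stays where it stands. Point: its centre, half-way up; z axis up. It stands upright on the counter.
- large_round_place (a point): The fitted place in a white insert, lined with cork: a round recess, 74 mm in diameter, for the large round cutter. Point: centre of the recess floor, 9 mm above the counter; the recess is 7 mm deep, the insert's top is 16 mm above the counter. Four such inserts (97 mm square, 2 x 2, in an order that varies) fill a low wooden tray, 220 mm square with an 18 mm high edge, which is fixed to the counter; z axis up.
- small_round_place (a point): The fitted place in a white insert, lined with cork: a round recess, 56 mm in diameter, for the small round cutter. Point: centre of the recess floor, 9 mm above the counter; the recess is 7 mm deep, the insert's top is 16 mm above the counter. Four such inserts (97 mm square, 2 x 2, in an order that varies) fill a low wooden tray, 220 mm square with an 18 mm high edge, which is fixed to the counter; z axis up.
- square_place (a point): The fitted place in a white insert, lined with cork: a square recess, 60 x 60 mm, sides along its own x and y, for the square cutter. Point: centre of the recess floor, 9 mm above the counter; the recess is 7 mm deep, the insert's top is 16 mm above the counter. Four such inserts (97 mm square, 2 x 2, in an order that varies) fill a low wooden tray, 220 mm square with an 18 mm high edge, which is fixed to the counter; z axis up.
- oblong_place (a point): The fitted place in a white insert, lined with cork: a rectangular recess, 78 mm along its own x and 52 mm along its own y, for the oblong cutter. Point: centre of the recess floor, 9 mm above the counter; the recess is 7 mm deep, the insert's top is 16 mm above the counter. Four such inserts (97 mm square, 2 x 2, in an order that varies) fill a low wooden tray, 220 mm square with an 18 mm high edge, which is fixed to the counter; z axis up.
Mind the look-alikes: they are no part of the job. Leave any red look-alike of the part that bears oblong_mid alone.

How it is judged:
By the outcome, as a careful person would: the job done as asked, in the order asked, and still so for the second after the job is handed in, with the robot touching nothing.
It also fails if it takes over 106 s, if anything falls off the work surface, if the arm or the gripper's body presses on something with over 40 N, if the wrist force passes 120 N, or if a joint passes its speed limit or range.

## Working session

There is one attempt and no reset: what is moved stays moved. The work goes in short steps, each a Python script; the robot and the scene stay as the last script left them, time stands still between calls to the robot, and variables do not carry over. Pictures are saved under pics/ and viewed, about 12 in all and at most 16, crops included, and the job is handed in when it is done.

```bash
mkdir -p pics
python3 - <<'E'
from bench import ctrl
import cv2,numpy as np
np.set_printoptions(precision=4,suppress=True)
for n in("scene","top"):
    cv2.imwrite(f"pics/{n}0.png",ctrl.read_camera(n)); print(n,ctrl.camera_params(n))
print(ctrl.camera_params("wrist"),ctrl.current_t(),ctrl.current_eef_rot(),ctrl.current_grip_width())
E
```

```text
scene {'fx': 369.1611087809291, 'fy': 369.1611087809291, 'cx': 257.7721806964517, 'cy': 195.96376742810273, 'pose': array([[-0.5843,  0.5219, -0.6214, -0.1751],
       [-0.8115, -0.3823,  0.442 ,  0.5136],
       [-0.0068,  0.7625,  0.6469,  0.7887],
       [ 0.    ,  0.    ,  0.    ,  1.    ]])}
top {'fx': 468.3036149614199, 'fy': 468.3036149614199, 'cx': 260.2350430898942, 'cy': 187.72358615768488, 'pose': array([[ 0.0276,  0.9844, -0.1739,  0.3509],
       [-0.9995,  0.0295,  0.0084,  0.0242],
       [ 0.0134,  0.1736,  0.9847,  1.3096],
       [ 0.    ,  0.    ,  0.    ,  1.    ]])}
{'fx': 272.76612158614404, 'fy': 272.76612158614404, 'cx': 253.65913794003444, 'cy': 188.05297997785036, 'T_tool_cam': array([[ 1.    ,  0.0008, -0.0001, -0.0003],
       [-0.0004,  0.2858, -0.9583, -0.1717],
       [-0.0008,  0.9583,  0.2858,  0.0828],
       [ 0.    ,  0.    ,  0.    ,  1.    ]])} 0.1 [[ 0.3418 -0.0003  0.9398]
 [-0.9398  0.001   0.3418]
 [-0.001  -1.      0.0001]] 1.0038161129299856
```

View pics/top0.png

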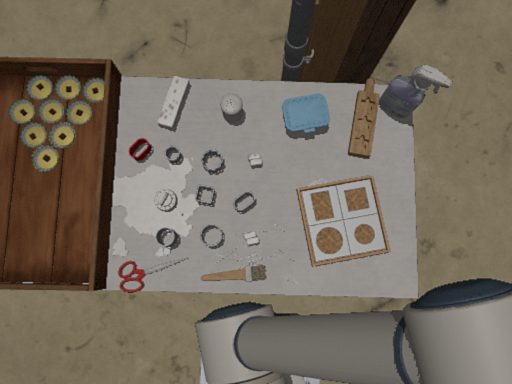

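View pics/scene0.png

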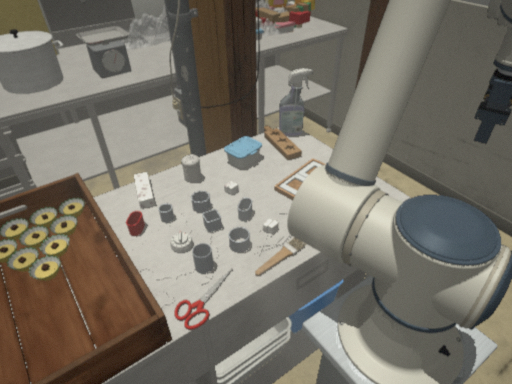

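Top view: red oblong at (141,149) is a look-alike to leave. Small round is at (174,156), square (206,197), oblong (245,203) and tall ring (168,238). Large round could be (213,161) or (213,237), the other being the fluted one. The tray is at about (342,220). A close crop should settle the choice.

Run:
```python
import cv2
im=cv2.imread("pics/top0.png")
cv2.imwrite("pics/crop1.png",cv2.resize(im[135:275,125:275],None,fx=4,fy=4,interpolation=cv2.INTER_CUBIC))
cv2.imwrite("pics/crop2.png",cv2.resize(im[170:270,290:395],None,fx=5,fy=5,interpolation=cv2.INTER_CUBIC))
```

```text
(no output)
```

View pics/crop1.png

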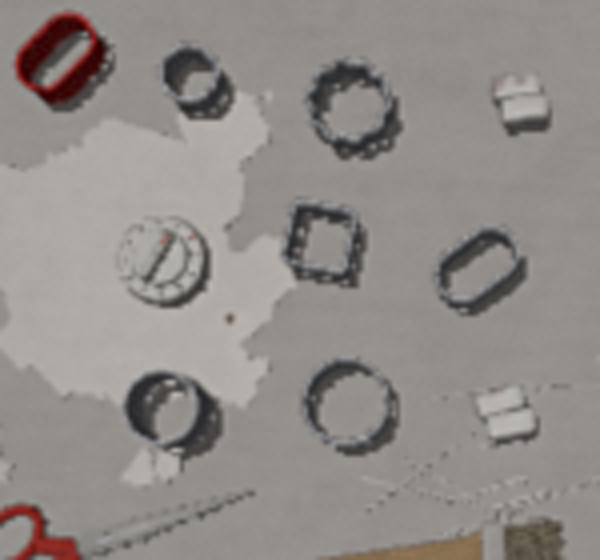

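View pics/crop2.png

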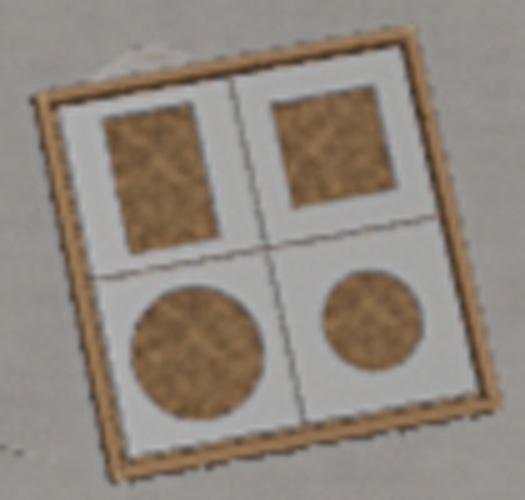

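Fluted cutter is at (212,162), with the wavy wall. The plain large round is at (213,236). Tray: oblong recess upper left, square upper right, large round lower left, small round lower right. Next I compute poses and check them by projecting the models back onto the image.

```bash
cat > h.py <<'E'
import cv2,numpy as np
np.set_printoptions(precision=4,suppress=True)
def world(P,T,px,z):
    px=np.asarray(px,float).reshape(-1,2)
    d=np.c_[(px[:,0]-P["cx"])/P["fx"],-(px[:,1]-P["cy"])/P["fy"],-np.ones(len(px))]@T[:3,:3].T
    return T[:3,3]+d*((z-T[2,3])/d[:,2])[:,None]
def proj(P,T,X):
    c=(np.atleast_2d(X)-T[:3,3])@T[:3,:3]
    return np.c_[P["cx"]-P["fx"]*c[:,0]/c[:,2],P["cy"]+P["fy"]*c[:,1]/c[:,2]]
def outline(kind,c,yaw,z):
    t=np.linspace(0,2*np.pi,73)
    if kind=="square": p=np.array([[22,22],[-22,22],[-22,-22],[22,-22],[22,22]])*1e-3
    elif kind=="oblong": p=np.c_[.018*np.cos(t)+.013*np.sign(np.cos(t)),.018*np.sin(t)]
    else: r={"large":.029,"small":.020}[kind]; p=np.c_[r*np.cos(t),r*np.sin(t)]
    a=np.deg2rad(yaw); R=np.array([[np.cos(a),-np.sin(a)],[np.sin(a),np.cos(a)]])
    return np.c_[p@R.T+np.asarray(c)[:2],np.full(len(p),z)]
E
cat > m.py <<'E'
from bench import ctrl; from h import *
P=ctrl.camera_params("top");T=P["pose"]
c1=lambda *p:np.array(p)/4+[125,135]-.375
c2=lambda *p:np.array(p)/5+[290,170]-.4
w=lambda p,z:world(P,T,p,z)
# tray
cor={"oblong":[(104,118),(192,103),(218,240),(132,254)],"square":[(272,103),(375,86),(397,187),(292,207)]}
rec={}
for k,v in cor.items():
    p=w([c2(*a) for a in v],.016); rec[k]=p.mean(0)
    print(k,"edges",np.linalg.norm(np.diff(np.r_[p,p[:1]],axis=0),axis=1))
rec["large"]=w([c2(197,353)],.016)[0];rec["small"]=w([c2(373,320)],.016)[0]
for k,v in rec.items():print("rec",k,v)
o=w([c2(*a) for a in[(37,95),(410,27),(497,405),(115,478)]],.018);print("tray",o,np.linalg.norm(np.diff(np.r_[o,o[:1]],axis=0),axis=1))
for i in range(4):
    d=o[(i+1)%4]-o[i];print("edge yaw",np.rad2deg(np.arctan2(d[1],d[0])))
obj={"large":((350,405),0),"small":((192,76),0),"square":((323,239),0),"oblong":((480,266),0)}
s=w([c1(290,203),c1(360,210)],.044);d=s[1]-s[0];ys=np.rad2deg(np.arctan2(d[1],d[0]))
s=w([c1(455,290),c1(505,245)],.044);d=s[1]-s[0];yo=np.rad2deg(np.arctan2(d[1],d[0]))
print("yaw",ys,yo)
im=cv2.imread("pics/top0.png");S=6;x0,y0=155,140
cr=cv2.resize(im[140:240+20,155:270],None,fx=S,fy=S,interpolation=cv2.INTER_CUBIC)
for k,(c,_) in obj.items():
    X=w([c1(*c)],.044)[0];print(k,X)
    for z,col in((.044,(0,255,0)),(0,(0,0,255))):
        q=(proj(P,T,outline(k,X,{"square":ys,"oblong":yo}.get(k,0),z))-[x0,y0]+.5)*S
        cv2.polylines(cr,[q.astype(int)],True,col,1)
cv2.imwrite("pics/ov1.png",cr[:600])
E
python3 m.py
```

```text
oblong edges [0.0504 0.0782 0.0487 0.0778]
square edges [0.0593 0.0582 0.0603 0.0595]
rec oblong [ 0.5348 -0.1603  0.016 ]
rec square [ 0.5562 -0.257   0.016 ]
rec large [ 0.4382 -0.1804  0.016 ]
rec small [ 0.4592 -0.2779  0.016 ]
tray [[ 0.5796 -0.0899  0.018 ]
 [ 0.6249 -0.3002  0.018 ]
 [ 0.4144 -0.3452  0.018 ]
 [ 0.369  -0.1354  0.018 ]] [0.2151 0.2153 0.2146 0.2155]
edge yaw -77.8442899542382
edge yaw -167.93875329950183
edge yaw 102.21077440671652
edge yaw 12.188216478946737
yaw -94.08193716303785 -45.92259123463814
large [0.439  0.1392 0.044 ]
small [0.6631 0.2589 0.044 ]
square [0.5515 0.1627 0.044 ]
oblong [0.536  0.0549 0.044 ]
```

View pics/ov1.png

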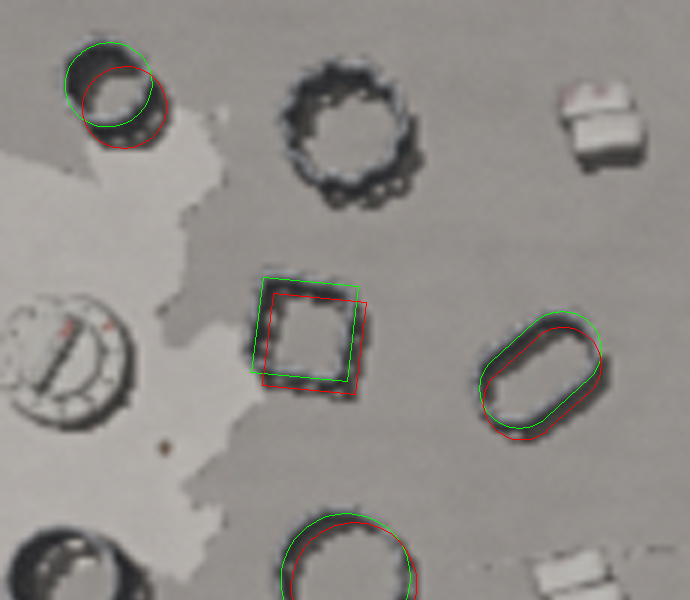

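Rim outlines (z=44 mm) and foot outlines (z=0) fit the images. Recess sizes come out at about 50x78 and 59x60, and the tray at 215 mm (nominal 220), yaw 12.2°. I'll move to hover over the large round and check with the wrist camera.

```bash
cat > r.py <<'E'
from bench import ctrl; from h import *
OBJ={"large":((.439,.1392),0),"small":((.6631,.2589),0),"square":((.5515,.1627),-94.1),"oblong":((.536,.0549),-45.9)}
REC={"large":(.4382,-.1804),"small":(.4592,-.2779),"square":(.5562,-.257),"oblong":(.5348,-.1603)}
W={"large":58,"small":40,"square":44,"oblong":36}; TY=12.2
def ori(a):
    a=np.deg2rad(a);c,s=np.cos(a),np.sin(a);return np.array([[c,0,-s],[s,0,c],[0,-1,0]])
def best(p,yaws):
    q0=ctrl.current_q(); c=[]
    for a in yaws:
        q=ctrl.ik(p,ori(a))
        if q is not None: c.append((np.max(np.abs(np.array(q)-q0)),a,q))
    return min(c,key=lambda t:t[0])
def grip(mm): ctrl.command_gripper(min(1,mm/91))
def wrist(name,kind=None,X=None,yaw=0):
    P=ctrl.camera_params("wrist");A=np.eye(4);A[:3,:3]=ctrl.current_eef_rot();A[:3,3]=ctrl.current_tool_pos()
    im=ctrl.read_camera("wrist");T=A@P["T_tool_cam"]
    if kind:
        for o,col in((0.044,(0,255,0)),(0,(0,0,255))):
            q=proj(P,T,outline(kind,X,yaw,o+(X[2] if len(X)>2 else 0)))
            cv2.polylines(im,[q.astype(int)],True,col,1)
    cv2.imwrite(f"pics/{name}.png",im)
def yaws(k,place):
    if k in("large","small"): return [TY+90*i for i in range(-2,2)] if place else [0,180,-180]
    y=OBJ[k][1] if not place else TY
    return [y+90*i for i in range(-3,4)] if k=="square" else [y+90,y-90,y+270,y-270]
def hover(k,z=.15):
    (x,y),yw=OBJ[k]; m,a,q=best([x,y,z],yaws(k,False))
    ctrl.movej(q); print(k,"hover yaw",a,"maxmove",m,q); wrist("hov_"+k,k,(x,y),yw)
def pick(k):
    x,y=OBJ[k][0]; 
    grip(W[k]+28)
    c=ctrl.move_l([x,y,.05],.2); c=ctrl.move_l([x,y,.016],.08,contact_N=8)
    if c: print("CONTACT",ctrl.current_tool_pos()); return
    grip(0); print(k,"width",ctrl.current_grip_width()*91)
    ctrl.move_l([x,y,.15],.2); print("lifted w",ctrl.current_grip_width()*91,"t",ctrl.current_t())
def place(k):
    x,y=REC[k]; m,a,q=best([x,y,.15],yaws(k,True)); ctrl.movej(q); print("place yaw",a,m)
    wrist("pre_"+k)
    ctrl.move_l([x,y,.045],.2); c=ctrl.move_l([x,y,.0235],.04,contact_N=5)
    print("contact",c,ctrl.current_tool_pos()); grip(W[k]+14)
    ctrl.move_l([x,y,.15],.2)
    wrist("post_"+k,k,(x,y,.009),TY); print("t",ctrl.current_t())
E
python3 - <<'E'
from r import *
hover("large"); print(ctrl.current_t())
E
```

```text
large hover yaw 0 maxmove 85.64475572346093 [ 10.1573  20.1649 104.1671  -0.      55.668   10.1573]
2.8417
```

View pics/hov_large.png

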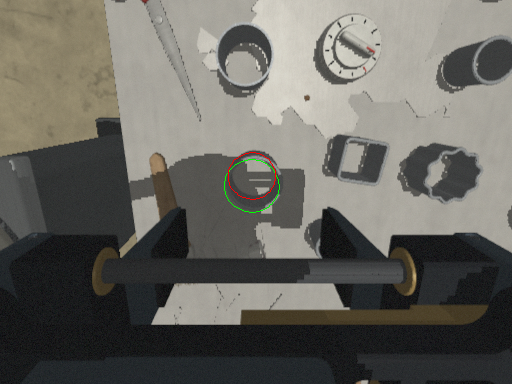

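The wrist view shows the large plain ring at (252,180) under the predicted outline and centred between the jaws. The fluted ring is well away at (440,170). Proceeding.

Run:
```python
from r import *
pick("large")
if ctrl.current_grip_width()*91>50: place("large")
```

```text
large width 57.04372323594522
lifted w 57.02545937257604 t 5.7417
place yaw -77.8 39.75658792336425
contact True [ 0.4382 -0.1804  0.0247]
t 9.4583
```

View pics/post_large.png

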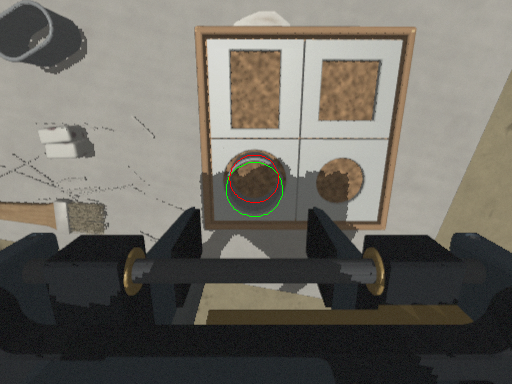

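The large round sits in its recess at (255,180). Contact came at 24.7 mm, with 25 expected. Next, the square.

Run:
```python
from r import *
hover("square"); pick("square")
if ctrl.current_grip_width()*91>40: place("square")
if ctrl.current_grip_width()*91>40: hover("oblong")
a=[cv2.imread(f"pics/{n}.png") for n in("hov_square","post_square","hov_oblong")]
cv2.imwrite("pics/mon1.png",cv2.resize(np.vstack([np.hstack(a[:2]),np.hstack([a[2],a[2]*0])]),(800,600),interpolation=cv2.INTER_AREA))
```

```text
square hover yaw -364.1 maxmove 40.090019948568774 [10.4872 28.2883 88.6921 -0.     63.0196 14.5872]
square width 45.362289354856934
lifted w 45.24941362740542 t 13.65
place yaw -77.8 40.867610844168745
contact True [ 0.5561 -0.257   0.0249]
t 17.6667
oblong hover yaw -135.9 maxmove 87.9793105085169 [ -0.5026  25.6978  93.7624  -0.      60.5398 135.3974]
```

View pics/mon1.png

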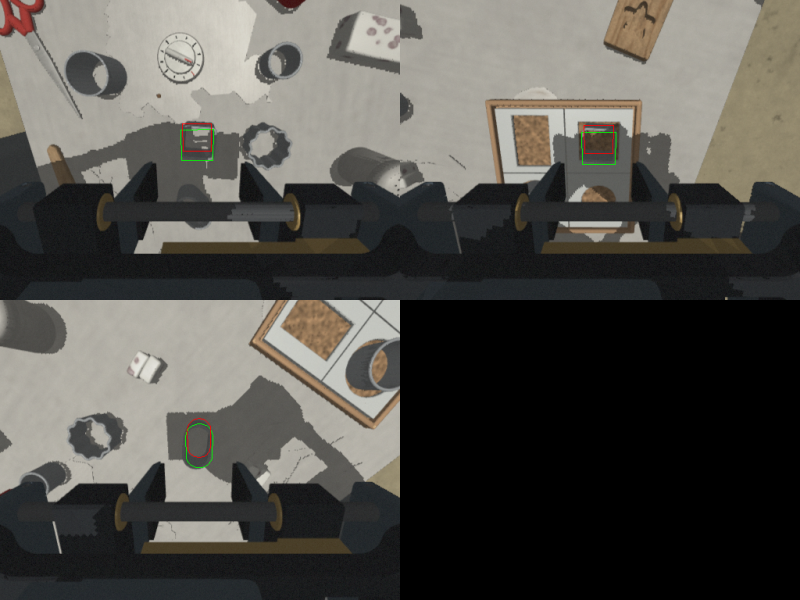

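The square was lifted and seated (contact at 24.9 mm). The oblong matches its predicted outline at (199,443) in the montage and lies between the jaws across its 36 mm. Continuing with the oblong and small round.

Run:
```python
from r import *
pick("oblong")
if ctrl.current_grip_width()*91>30: 
    place("oblong"); hover("small")
a=[cv2.imread(f"pics/{n}.png") for n in("post_oblong","hov_small")]
cv2.imwrite("pics/mon2.png",cv2.resize(np.hstack(a),(800,300),interpolation=cv2.INTER_AREA))
```

```text
oblong width 36.77249776157116
lifted w 37.08411091015912 t 22.0333
place yaw -77.8 80.41065184926615
contact True [ 0.5348 -0.1603  0.025 ]
t 25.825
small hover yaw 0 maxmove 39.34107024393735 [16.5249 38.6566 67.4614 -0.     73.882  16.5249]
```

View pics/mon2.png

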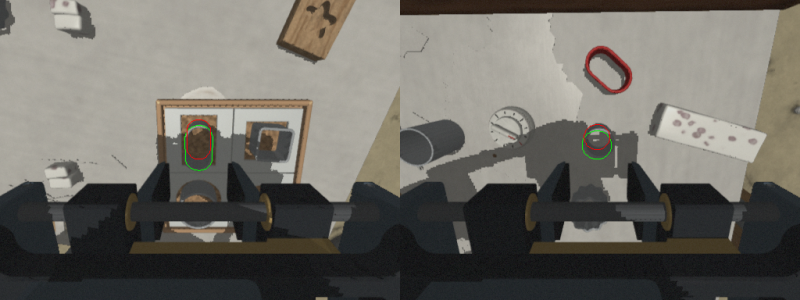

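The oblong is in its recess at (198,143). The small round is between the jaws at (598,140), with the red look-alike clear at (608,70).

Run:
```python
from r import *
pick("small")
if ctrl.current_grip_width()*91>35: place("small")
ctrl.goto([.40,.2,.3],ori(0))
im=ctrl.read_camera("top");cv2.imwrite("pics/top1.png",im)
P=ctrl.camera_params("top")
c=cv2.resize(im[170:270,290:395],None,fx=5,fy=5,interpolation=cv2.INTER_CUBIC)
for k,(x,y) in REC.items():
    q=(proj(P,P["pose"],outline(k,(x,y),TY,.053))-[290,170]+.5)*5
    cv2.polylines(c,[q.astype(int)],True,(0,255,0),1)
cv2.imwrite("pics/crop3.png",c)
```

```text
small width 39.16754833728493
lifted w 39.10777535147277 t 30.5583
place yaw -77.8 54.0813235981912
contact True [ 0.4592 -0.2779  0.0248]
t 35.125
```

View pics/crop3.png

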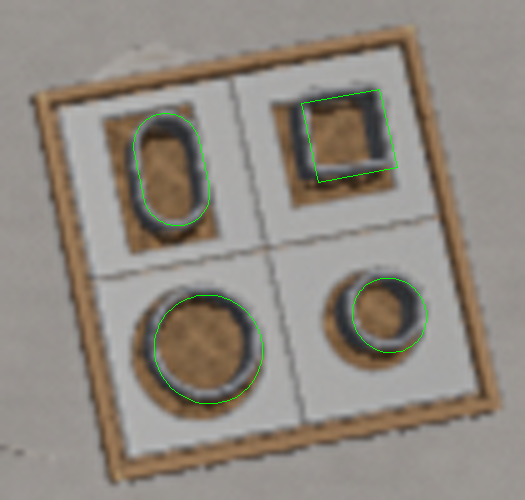

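View pics/top1.png

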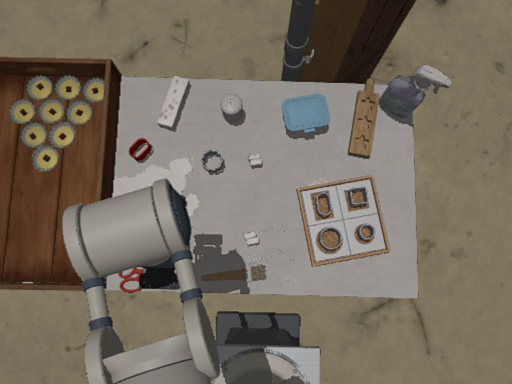

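All four cutters are inside their recesses. The square looks a few degrees and about 4 mm off its predicted pose. I'll look closer from the wrist, which also frees the top view of the tall ring.

Run:
```python
from r import *
m,a,q=best([.50,-.215,.28],[TY-90,TY+90]);ctrl.movej(q);wrist("tray_w");print(a)
ctrl.sleep(.2)
im=cv2.imread("pics/tray_w.png");a=cv2.resize(im[60:260,120:400],(800,571),interpolation=cv2.INTER_CUBIC);cv2.imwrite("pics/tray_wc.png",a)
t=ctrl.read_camera("top");t0=cv2.imread("pics/top0.png")
f=lambda i:cv2.resize(i[135:275,125:275],(400,373),interpolation=cv2.INTER_CUBIC)
cv2.imwrite("pics/cmp.png",np.hstack([f(t0),f(t)]))
```

```text
-77.8
```

View pics/tray_wc.png

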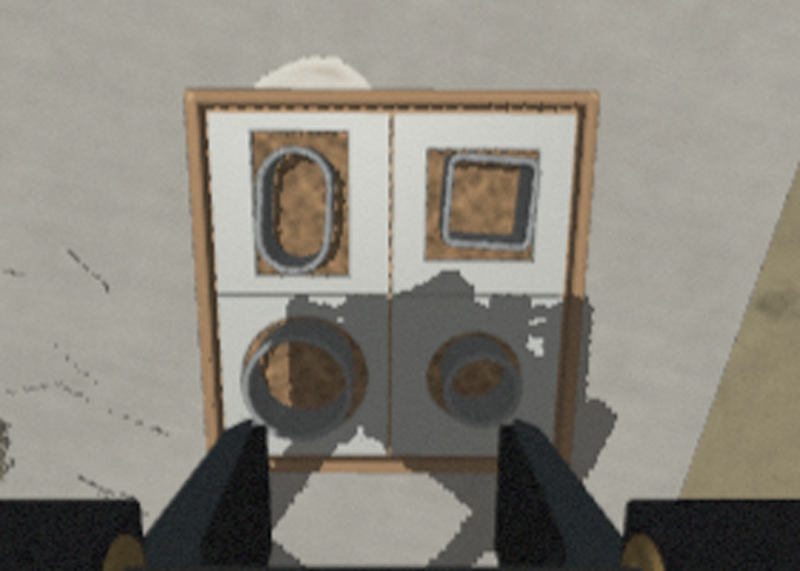

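View pics/cmp.png

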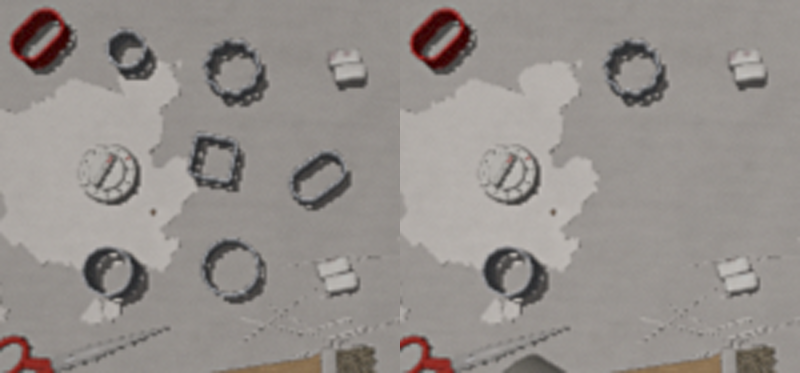

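Run:
```python
from bench import ctrl
print(ctrl.current_contact_force(),ctrl.current_t()); ctrl.sign_off()
```

```text
[ 0.14563296  0.09277994 -0.47355507] 38.8833
the job is handed in; nothing more can be done
```

The large round, small round, square and oblong cutters are each standing in the recess of their own shape. I handed the job in at about 39 s, with the robot clear of everything.

- **Depth:** each cutter touched down with the fingertips at 24.7–25.0 mm (25 mm expected for standing flat on the recess floor). In the last wrist view, all four are upright and inside their recesses.
- **Look-alikes:** in before-and-after top views, the fluted cutter, the tall ring and the red oblong have not moved.
- **Square cutter:** it sits about 5° turned and a few millimetres off the recess centre. Its gripped width read 45.3 mm instead of 44, which fits the slight turn. I left it because it is inside its 60 mm recess at the right depth.

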